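Restock the thread case

TASK

Restock the embroidery stand's thread case: lay the empty white tubes that are in its bays in the white tray, and load each full spool lying on the table into the bay of its own colour, flat on the bay's floor with the sprung gate holding it against the case's front wall (the end of the spool can push the gate back while you lay it in). When all are in, lower the lid gently, without slamming it, until it is fully closed. Leave the other things on the table where they are.

Things in the scene. Friction and masses are not known exactly. Their poses are not given: they have to be found in the camera images.
- case: Wooden thread case, 190 (x) by 330 (y) mm, fixed. Origin: centre of its underside; x points from the front wall (robot side) to the hinged back, z up. Floor 8 mm thick; front wall 10 mm thick, other walls 8, tops 26 mm above the table. Four bays side by side, 75 mm apart; low ribs part them at the front wall only (25 mm long, tops 22 mm above the table). Lid hinge line: along y at x = +95, z = 26 mm.
- lid (a joint): Angle of the lid, rad: 0 = fully closed, 1.68 to 1.84 as found (open, past upright), at most 1.9. Wooden frame with a clear window, 36 mm deep with its skirt, 0.4 kg. Its hinge is stiff (0.55 N m): the lid stays at any angle and does not fall; pushed on its outer face it follows. Closed, its top is 62 mm above the table.
- lid_edge (a point): Middle of the lid's free edge, on its outer (top) face, 190 mm from the hinge line along the lid and 36 mm off it; with the lid closed it is the top of the case's front edge.
- bay_green: The green bay, with a green strip on its floor; the order of the bays in the case differs from start to start. Origin: on the case floor (8 mm above the table) under the centre of a spool properly in this bay, which lies flat along x with its near end on the front wall's inner face (x = -52 mm), its centre 21 mm above this point. Axes as the case's.
- gate_green (a joint): Travel of the green sprung gate, m: a green upright plate (44 mm wide, 8 mm thick, 11 to 53 mm above the table) at the back of the green bay, on a spring plunger (up to 40 mm high). 0 = sprung forward, its face 92 mm from the front wall's inner face; pushed back it grows to at most 0.030; 0.012 with a spool in. Spring: 4 N at 0, 10 N at 0.030.
- bay_red: The red bay, with a red strip on its floor; the order of the bays in the case differs from start to start. Origin: on the case floor (8 mm above the table) under the centre of a spool properly in this bay, which lies flat along x with its near end on the front wall's inner face (x = -52 mm), its centre 21 mm above this point. Axes as the case's.
- gate_red (a joint): Travel of the red sprung gate, m: a red upright plate (44 mm wide, 8 mm thick, 11 to 53 mm above the table) at the back of the red bay, on a spring plunger (up to 40 mm high). 0 = sprung forward, its face 92 mm from the front wall's inner face; pushed back it grows to at most 0.030; 0.012 with a spool in. Spring: 4 N at 0, 10 N at 0.030.
- bay_blue: The blue bay, with a blue strip on its floor; the order of the bays in the case differs from start to start. Origin: on the case floor (8 mm above the table) under the centre of a spool properly in this bay, which lies flat along x with its near end on the front wall's inner face (x = -52 mm), its centre 21 mm above this point. Axes as the case's.
- gate_blue (a joint): Travel of the blue sprung gate, m: a blue upright plate (44 mm wide, 8 mm thick, 11 to 53 mm above the table) at the back of the blue bay, on a spring plunger (up to 40 mm high). 0 = sprung forward, its face 92 mm from the front wall's inner face; pushed back it grows to at most 0.030; 0.012 with a spool in. Spring: 4 N at 0, 10 N at 0.030.
- bay_yellow: The yellow bay, with a yellow strip on its floor; the order of the bays in the case differs from start to start. Origin: on the case floor (8 mm above the table) under the centre of a spool properly in this bay, which lies flat along x with its near end on the front wall's inner face (x = -52 mm), its centre 21 mm above this point. Axes as the case's.
- gate_yellow (a joint): Travel of the yellow sprung gate, m: a yellow upright plate (44 mm wide, 8 mm thick, 11 to 53 mm above the table) at the back of the yellow bay, on a spring plunger (up to 40 mm high). 0 = sprung forward, its face 92 mm from the front wall's inner face; pushed back it grows to at most 0.030; 0.012 with a spool in. Spring: 4 N at 0, 10 N at 0.030.
- spool_green: Full spool of green thread (may be absent), 104 mm long, lying on its side. Origin: its centre, x along its length; both ends alike. White hexagonal end flanges, 6 mm thick, 42 mm across flats, 48.5 across corners: it lies with its centre 21 mm up and does not roll easily. Grip it on the green thread between them, a cylinder 36 mm across. 0.10 to 0.20 kg.
- spool_red: Full spool of red thread (may be absent), 104 mm long, lying on its side. Origin: its centre, x along its length; both ends alike. White hexagonal end flanges, 6 mm thick, 42 mm across flats, 48.5 across corners: it lies with its centre 21 mm up and does not roll easily. Grip it on the red thread between them, a cylinder 36 mm across. 0.10 to 0.20 kg.
- spool_blue: Full spool of blue thread (may be absent), 104 mm long, lying on its side. Origin: its centre, x along its length; both ends alike. White hexagonal end flanges, 6 mm thick, 42 mm across flats, 48.5 across corners: it lies with its centre 21 mm up and does not roll easily. Grip it on the blue thread between them, a cylinder 36 mm across. 0.10 to 0.20 kg.
- spool_yellow: Full spool of yellow thread (may be absent), 104 mm long, lying on its side. Origin: its centre, x along its length; both ends alike. White hexagonal end flanges, 6 mm thick, 42 mm across flats, 48.5 across corners: it lies with its centre 21 mm up and does not roll easily. Grip it on the yellow thread between them, a cylinder 36 mm across. 0.10 to 0.20 kg.
- empty_a: Empty white tube, at first in the green bay, held by that gate. Same length and flanges as a spool; the bare tube between the flanges is 24 mm across. Origin: its centre, x along its length. 0.05 kg.
- empty_b: Empty white tube, at first in the blue bay, held by that gate. Same length and flanges as a spool; the bare tube between the flanges is 24 mm across. Origin: its centre, x along its length. 0.05 kg.
- tray: White open tray for empties, 150 (x) by 250 (y) by 35 mm high, walls and floor 4 mm, fixed to the table. Origin: centre of its underside, x across its short side. Room for two tubes side by side, lying along its x.
- phone: Phone, 76 by 155 by 9 mm, lying flat; not part of the job. Origin: centre of its underside, y along its length.
- hoop: Empty wooden embroidery hoop, 160 mm across, 12 mm thick, lying flat; not part of the job. Origin: its centre, at the underside.
- snips: Red-handled thread snips, 110 mm long, 7 mm thick, lying flat; not part of the job. Origin: near the pivot, x towards the points.
- beads: Green glass jar of beads with a brass cap, 52 mm across, 60 mm high; not part of the job. Origin: centre of its underside.
- cup: White cup, 76 mm across, 85 mm high; not part of the job. Origin: centre of its underside.
- tin: Brass needle tin, 64 mm across, 22 mm high; not part of the job. Origin: centre of its underside.
Not all that is in view belongs to the job. What is shaped like the empty_b but pink is not meant.

How it is judged:
On the way, in this order (a step that is already met when the one before it is completed fails the run):
1. every empty tube lies in the tray and every spool is held in the bay of its colour, the lid still open (x of spool_green in the frame of bay_green between -0.005 and 0.006 m and y of spool_green in the frame of bay_green between -0.013 and 0.013 m and z of spool_green in the frame of bay_green between 0.016 and 0.027 m and angle between the x axis of spool_green and the x axis of bay_green, either way round below 0.15 rad and x of spool_red in the frame of bay_red between -0.005 and 0.006 m and y of spool_red in the frame of bay_red between -0.013 and 0.013 m and z of spool_red in the frame of bay_red between 0.016 and 0.027 m and angle between the x axis of spool_red and the x axis of bay_red, either way round below 0.15 rad and x of spool_blue in the frame of bay_blue between -0.005 and 0.006 m and y of spool_blue in the frame of bay_blue between -0.013 and 0.013 m and z of spool_blue in the frame of bay_blue between 0.016 and 0.027 m and angle between the x axis of spool_blue and the x axis of bay_blue, either way round below 0.15 rad and x of spool_yellow in the frame of bay_yellow between -0.005 and 0.006 m and y of spool_yellow in the frame of bay_yellow between -0.013 and 0.013 m and z of spool_yellow in the frame of bay_yellow between 0.016 and 0.027 m and angle between the x axis of spool_yellow and the x axis of bay_yellow, either way round below 0.15 rad and x of empty_a in the frame of tray between -0.068 and 0.068 m and y of empty_a in the frame of tray between -0.118 and 0.118 m and z of empty_a in the frame of tray between 0 and 0.05 m and x of empty_b in the frame of tray between -0.068 and 0.068 m and y of empty_b in the frame of tray between -0.118 and 0.118 m and z of empty_b in the frame of tray between 0 and 0.05 m and value of joint lid above 0.6 rad), for 0.2 s.
2. the lid is fully closed (value of joint lid below 0.03 rad), for 0.2 s.
At the end, for the whole second after the job is handed in: Every empty tube lies in the tray; every spool lies in the bay of its own colour, its centre within 5 mm of its place against the front wall along the bay and in height and 13 mm across it, in line with the bay within 0.15 rad; the lid is closed to within 0.03 rad; everything is at rest (x of spool_green in the frame of bay_green between -0.005 and 0.006 m and y of spool_green in the frame of bay_green between -0.013 and 0.013 m and z of spool_green in the frame of bay_green between 0.016 and 0.027 m and angle between the x axis of spool_green and the x axis of bay_green, either way round below 0.15 rad and x of spool_red in the frame of bay_red between -0.005 and 0.006 m and y of spool_red in the frame of bay_red between -0.013 and 0.013 m and z of spool_red in the frame of bay_red between 0.016 and 0.027 m and angle between the x axis of spool_red and the x axis of bay_red, either way round below 0.15 rad and x of spool_blue in the frame of bay_blue between -0.005 and 0.006 m and y of spool_blue in the frame of bay_blue between -0.013 and 0.013 m and z of spool_blue in the frame of bay_blue between 0.016 and 0.027 m and angle between the x axis of spool_blue and the x axis of bay_blue, either way round below 0.15 rad and x of spool_yellow in the frame of bay_yellow between -0.005 and 0.006 m and y of spool_yellow in the frame of bay_yellow between -0.013 and 0.013 m and z of spool_yellow in the frame of bay_yellow between 0.016 and 0.027 m and angle between the x axis of spool_yellow and the x axis of bay_yellow, either way round below 0.15 rad and x of empty_a in the frame of tray between -0.068 and 0.068 m and y of empty_a in the frame of tray between -0.118 and 0.118 m and z of empty_a in the frame of tray between 0 and 0.05 m and x of empty_b in the frame of tray between -0.068 and 0.068 m and y of empty_b in the frame of tray between -0.118 and 0.118 m and z of empty_b in the frame of tray between 0 and 0.05 m and value of joint lid below 0.03 rad and linear speed of each of spool_green, spool_red, spool_blue, spool_yellow, empty_a, empty_b below 0.02 m/s); the robot touches nothing.
It fails at once if the lid is slammed (swings shut faster than 2.5 rad/s) (velocity of joint lid below -2.5 rad/s).
It fails at once if one of the things that are not part of the job is pushed more than 40 mm from its place (distance of any of phone, hoop, snips, beads, cup, tin from where it was at the start of the episode above 0.04 m).
Of spool_green, spool_red, spool_blue, spool_yellow only 2 to 4 are there at a start; the rules pass over those that are not, and their reading is None.
At some moment in a run one of spool_green, spool_red, spool_blue, spool_yellow may be knocked a few centimetres aside while the robot is not near it.
It also fails if it takes over 210 s, if anything falls off the work surface, if the arm or the gripper's body presses on something with over 40 N, if the wrist force passes 120 N, or if a joint passes its speed limit or range.

ROBOT

A 7-joint arm with a two-finger parallel gripper is mounted at the origin on the work surface. World frame = base frame: x ahead of the robot, y to its left, z up, the work surface at z = 0. Lengths are in m, angles in rad, forces in N, time in s.
With the tool pointing down it reaches from about 0.425 to 0.8 m from the base axis. Payload 8.3 kg.
Tool frame: the origin (TCP) lies at the very end of the fingers, on their centre line; the grasp point (between the pads) lies tcp_to_grasp behind it (tcp_to_grasp is the distance from the TCP to the grasp point, in m); y points along the fingers, x is the direction in which the jaws open and shut, and the axes are right-handed (so a half turn about y gives the same grasp; the last joint's range is limited). The gripper opens to 85 mm and grips with 20 to 120 N. Pads are 22 mm wide; open, the fingers measure 114 mm over their backs; the gripper's body (76 mm by 85 mm) begins 54 mm behind the grasp point. The pads swing forward as they close: fully open they stand 13 mm farther back than shut.
Start: joints at [1.083, 0.383, 0.016, 1.37, -0.006, 1.388, -0.046], TCP at [0.258, -0.569, 0.194] pointing down, gripper open.
Joint ranges: [-2.95, 2.95], [-0.25, 2.06], [-1.52, 1.56], [0.18, 2.33], [-1.44, 4.58], [0.02, 2.06], [-3.01, 3.01]. Speed limits (rad/s): [2.39, 2.39, 3.01, 3.01, 3.14, 3.14, 3.14].

INTERFACE

Orientations are given as a 3x3 rotation matrix whose columns are the frame's x, y, z axes.
In Python, from workcell import reach, move_straight, set_joints, open_gripper, grab, hold, inverse_kinematics, camera, camera_params, MotionError, close_job, get_time_s, get_qpos, get_joint_velocities, get_effort, get_eef_pos, get_eef_rot, get_force, get_ft_torque, get_opening, tcp_to_grasp gives the robot as it stands. The module is installed in compiled form; this text tells all that it offers. Calls block until the motion is done:
- reach(position, orientation): joint-space move of the TCP to a pose.
- move_straight(position, orientation=None, rate=0.15, contact_N=None): straight line of the TCP; orientation=None keeps the orientation; rate is the mean speed in m/s. With contact_N (N) it stops when the force on the tool has changed by that much, and returns True; else False.
- set_joints(angles): joint-space move.
- open_gripper() and grab(squeeze=None): open the fingers fully, or close them until they stop; squeeze is the grip in N (None keeps the last).
- hold(seconds).
- inverse_kinematics(position, orientation): joint angles nearest the present ones, or None.
- camera(name): name is "scene" or "top"; returns the picture (420x560x3 uint8, red, green, blue); there is no depth.
- camera_params(name): a dict with "mtx" (3x3 intrinsics, pixels), "dist" ([k1, k2, p1, p2, k3] as OpenCV has them; the pictures are not rectified), "pose" (4x4, takes a point from camera to world coordinates). Camera axes: x right, y up, looking along -z (the intrinsics and any distortion apply to the point x, -y, -z); pixel columns grow to the right and rows downward; lengths in m; the calibration is good to about 2 mm. A picture is of the moment at which its call begins. camera_params takes no time and is no camera call.
A pose or a line that the arm cannot do raises MotionError and nothing moves.
- close_job(): hands the job in, once; it reports no verdict.
Readings, each from a call of its own:
- get_time_s(): time.
- get_qpos(): joint angles.
- get_joint_velocities(): joint speeds.
- get_effort(): joint torques, N m.
- get_eef_pos(): TCP position.
- get_eef_rot(): TCP orientation.
- get_force(): force on the tool from outside, world axes, zero at the start.
- get_ft_torque(): the same for the moment, N m.
- get_opening(): finger opening in m.
Only numpy, scipy, OpenCV 4.12 (cv2) and the standard library are available. Lean on these libraries where they do the work, as an engineer would, in place of code of your own. Each camera call takes 0.05 s, during which the arm holds its last target. There are 200 camera calls.

## Working session

There is one attempt and no reset: what is moved stays moved. The work goes in short steps, each a Python script; the robot and the scene stay as the last script left them, time stands still between calls to the robot, and variables do not carry over. Pictures are saved under pics/ and viewed, about 12 in all and at most 16, crops included, and the job is handed in when it is done.

```bash
mkdir -p pics
python3 - <<'E'
from workcell import *
import cv2,numpy as np
for n in("scene","top"):
    cv2.imwrite(f"pics/{n}0.png",cv2.resize(camera(n)[:,:,::-1],(800,600),interpolation=cv2.INTER_CUBIC))
    p=camera_params(n);print(n,np.round(p["mtx"],1).tolist(),p["dist"],np.round(p["pose"],3).tolist())
print(tcp_to_grasp,get_time_s(),get_eef_rot().round(3).tolist(),get_eef_pos(),get_opening())
E
```

```text
scene [[391.0, 0.0, 284.3], [0.0, 391.0, 213.0], [0.0, 0.0, 1.0]] [-0.06207226  0.          0.          0.          0.        ] [[-0.706, -0.556, 0.439, 1.036], [0.708, -0.541, 0.454, 0.473], [-0.015, 0.631, 0.776, 0.937], [0.0, 0.0, 0.0, 1.0]]
top [[416.8, 0.0, 282.8], [0.0, 416.8, 216.2], [0.0, 0.0, 1.0]] [-0.03638503  0.          0.          0.          0.        ] [[-0.009, 0.998, -0.065, 0.461], [-1.0, -0.01, -0.016, -0.043], [-0.016, 0.065, 0.998, 1.053], [0.0, 0.0, 0.0, 1.0]]
0.0187 0.1 [[0.412, -0.001, 0.911], [-0.911, 0.002, 0.412], [-0.002, -1.0, -0.0]] [ 0.25740211 -0.56897213  0.19348256] 0.08552550099676136
```

View pics/top0.png

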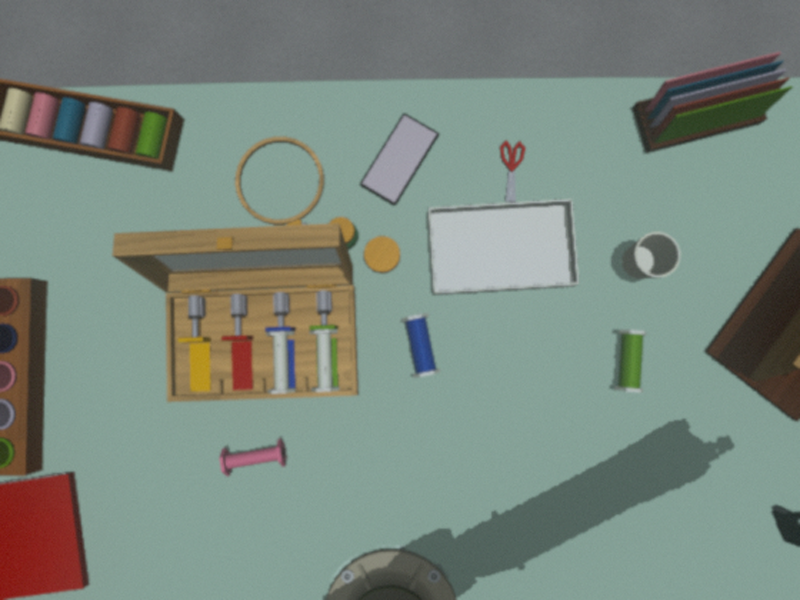

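View pics/scene0.png

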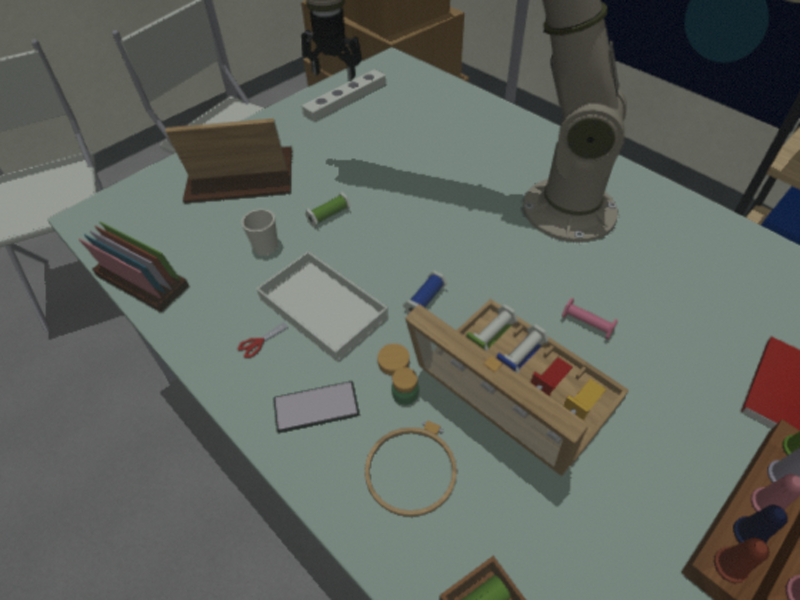

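Top view, 800x600 pixels:
- **Case:** corners are about (168,401), (357,397), (355,289) and (166,291). Bays from left to right are yellow, red, blue, green, with white tubes in blue (280,360) and green (323,360).
- **Spools:** only two lie on the table, blue at (420,345) and green at (629,360). The red and yellow bays show only gates and strips, so those spools are absent.
- **Lookalikes:** the pink tube at (252,456) and the thread rolls in the box top left don't belong to the job.
- **Tray:** at about (503,247).

```bash
cat > h.py <<'E'
from workcell import *
import cv2,numpy as np
def ray(n,px):
    p=camera_params(n);u=cv2.undistortPoints(np.array(px,float).reshape(-1,1,2),p["mtx"],p["dist"]).reshape(-1,2)
    T=p["pose"];d=np.c_[u[:,0],-u[:,1],-np.ones(len(u))]@T[:3,:3].T
    return T[:3,3],d
def w(n,px,z):          # pixels (native) -> world on plane z
    o,d=ray(n,px);return (o+d*((z-o[2])/d[:,2])[:,None])
HUE={"red":(0,6),"yellow":(20,32),"green":(40,65),"blue":(110,125)}
def blobs(n,c,img=None,minA=40,smin=150):
    img=camera(n) if img is None else img
    h=cv2.cvtColor(img,cv2.COLOR_RGB2HSV);lo,hi=HUE[c]
    m=cv2.inRange(h,(lo,smin,50),(hi,255,255))
    cs,_=cv2.findContours(m,cv2.RETR_EXTERNAL,cv2.CHAIN_APPROX_NONE)
    return [x for x in cs if cv2.contourArea(x)>minA]
def rect(c,n,z):
    P=w(n,c.reshape(-1,2),z);r=cv2.minAreaRect((P[:,:2]*1000).astype(np.float32))
    b=cv2.boxPoints(r);e=[b[1]-b[0],b[2]-b[1]];l=max(e,key=np.linalg.norm)
    a=np.arctan2(l[1],l[0]);a=(a+np.pi/2)%np.pi-np.pi/2
    return np.array(r[0])/1000,sorted(r[1]),a
def R(yaw,tilt=0):
    """tool down, object axis at yaw, jaws across it; tilt>0 dips the far end (+axis)"""
    c,s=np.cos(yaw),np.sin(yaw);ct,st=np.cos(tilt),np.sin(tilt)
    Y=np.array([-st*c,-st*s,-ct]);X=np.array([-s,c,0.]);return np.c_[X,Y,np.cross(X,Y)]
E
python3 - <<'E'
from h import *
img=camera("top");sc=camera("scene")
for c in HUE:
    for k in blobs("top",c,img): 
        M=k.reshape(-1,2).mean(0); r=rect(k,"top",.021);print("top",c,M.round(),np.round(r[0],3),np.round(r[1]),round(r[2],3))
    for k in blobs("scene",c,sc): 
        M=k.reshape(-1,2).mean(0); r=rect(k,"scene",.021);print("  scene",c,M.round(),np.round(r[0],3),np.round(r[1]),round(r[2],3))
f=lambda a:np.array(a,float)*.7
print("case top corners",w("top",f([(168,401),(357,397),(355,289),(166,291)]),.026).round(3).tolist())
print("tray",w("top",f([(428,208),(572,201),(578,284),(434,294)]),.035).round(3).tolist())
print("lid edge z~.21",w("top",f([(114,235),(340,226)]),.21).round(3).tolist())
print("cup,tin,jar",w("top",f([(657,254),(382,254),(343,230)]),.05).round(3).tolist())
# white tubes
h=cv2.cvtColor(img,cv2.COLOR_RGB2HSV)
m=cv2.inRange(h,(0,0,165),(180,45,255));m[:, :150]=0
cs,_=cv2.findContours(m,cv2.RETR_EXTERNAL,cv2.CHAIN_APPROX_NONE)
for k in cs:
    if cv2.contourArea(k)>60: r=rect(k,"top",.035);print("white",k.reshape(-1,2).mean(0).round(),np.round(r[0],3),np.round(r[1]),round(r[2],3))
cv2.imwrite("pics/crop1.png",cv2.resize(img[190:290,110:310,::-1],(800,400),interpolation=cv2.INTER_CUBIC))
E
```

```text
top red [ 26. 377.] [0.136 0.622] [154. 197.] 0.151
top red [168. 252.] [0.44  0.258] [46. 96.] 0.214
  scene red [385. 262.] [0.443 0.256] [45. 76.] 0.025
  scene red [545. 270.] [0.145 0.592] [ 99. 194.] 0.192
top yellow [138. 252.] [0.436 0.341] [56. 95.] 0.051
top yellow [268. 178.] [0.625 0.013] [50. 53.] 1.092
top yellow [242. 160.] [0.671 0.074] [18. 39.] 0.389
  scene yellow [408. 278.] [0.441 0.33 ] [42. 78.] 0.035
top green [  4. 316.] [0.282 0.677] [21. 47.] 0.023
top green [105.  93.] [0.85  0.428] [39. 77.] -0.234
top blue [294. 241.] [ 0.466 -0.054] [27. 86.] 0.208
  scene blue [298. 203.] [ 0.456 -0.061] [23. 79.] 0.183
  scene blue [551. 152.] [-0.357  0.395] [ 84. 216.] 0.348
case top corners [[0.372, 0.384, 0.026], [0.377, 0.055, 0.026], [0.563, 0.058, 0.026], [0.563, 0.39, 0.026]]
tray [[0.702, -0.07, 0.035], [0.711, -0.319, 0.035], [0.567, -0.326, 0.035], [0.552, -0.078, 0.035]]
lid edge z~.21 [[0.628, 0.391, 0.21], [0.636, 0.061, 0.21]]
cup,tin,jar [[0.615, -0.457, 0.05], [0.62, 0.01, 0.05], [0.662, 0.076, 0.05]]
white [195. 254.] [0.437 0.19 ] [ 20. 103.] 0.028
white [226. 252.] [0.44  0.114] [ 20. 105.] 0.023
white [450. 181.] [ 0.607 -0.44 ] [27. 44.] -0.037
white [349. 174.] [ 0.63  -0.192] [137. 233.] -1.519
white [279. 111.] [ 0.791 -0.02 ] [ 59. 134.] -0.55
```

View pics/crop1.png

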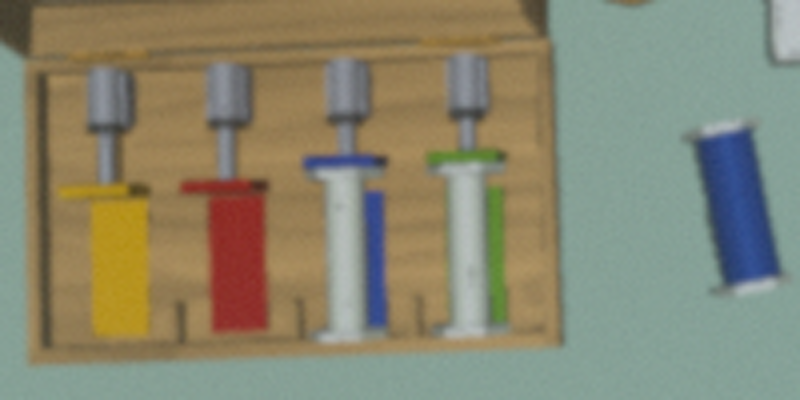

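Run:
```python
from h import *
img=camera("top")
h=cv2.cvtColor(img,cv2.COLOR_RGB2HSV);print("green px hsv",h[252,441],h[252,234])
print("strip ctrs z8",w("top",[(110+(92+149)/8,190+268/4),(110+238/4,190+263/4)],.008).round(3).tolist())
f=lambda a:np.array(a,float)*.7
for n,px in (("top",(630,361)),("scene",(328,209))): print("green",w(n,f([px]),.025).round(3))
yaw=.02
for p in ([.44,.112],[.44,.188],[.633,-.15],[.633,-.25],[.466,-.054]):
    for z in(.018,.2):
        q=inverse_kinematics([*p,z],R(yaw));print(p,z,None if q is None else np.round(q,2))
print(inverse_kinematics([.44,.112,.06],R(yaw,.4)), inverse_kinematics([.65,.22,.2],R(yaw,.3)))
```

```text
green px hsv [ 47 145 125] [ 44 151 137]
strip ctrs z8 [[0.429, 0.334, 0.008], [0.432, 0.259, 0.008]]
green [[ 0.434 -0.414  0.025]]
green [[ 0.44  -0.412  0.025]]
[0.44, 0.112] 0.018 [ 0.54  0.35 -0.98  2.    0.35  0.97  0.97]
[0.44, 0.112] 0.2 [ 0.59  0.07 -0.93  1.77  0.06  1.33  1.23]
[0.44, 0.188] 0.018 [ 0.33  0.4  -0.94  1.94  0.38  0.99  0.8 ]
[0.44, 0.188] 0.2 [ 0.5   0.18 -1.07  1.71  0.16  1.35  0.99]
[0.633, -0.15] 0.018 [ 0.57  0.64 -0.57  1.48  0.36  1.13  1.53]
[0.633, -0.15] 0.2 [ 0.57  0.5  -0.6   1.26  0.28  1.46  1.6 ]
[0.633, -0.25] 0.018 [ 0.68  0.69 -0.54  1.39  0.37  1.16  1.68]
[0.633, -0.25] 0.2 [ 0.67  0.57 -0.57  1.16  0.29  1.49  1.74]
[0.466, -0.054] 0.018 [ 0.65  0.3  -0.69  1.97  0.23  0.94  1.44]
[0.466, -0.054] 0.2 [ 0.66  0.08 -0.64  1.74  0.05  1.33  1.6 ]
[ 0.36383088  0.6270699  -0.8492896   1.60036897  0.28748799  1.48804383
  1.04269394] [-0.04743488  0.93460529 -0.84654861  0.66419057  0.4961572   1.96940046
  1.01589465]
```

```bash
cat >> h.py <<'E'
def snap(name,n="top",box=None):
    im=camera(n)[:,:,::-1]
    if box: x0,y0,x1,y1=box;im=im[y0:y1,x0:x1]
    s=min(800/im.shape[1],600/im.shape[0]);cv2.imwrite(f"pics/{name}.png",cv2.resize(im,None,fx=s,fy=s,interpolation=cv2.INTER_CUBIC))
def st(t=""): print(t,"t%.1f"%get_time_s(),get_eef_pos().round(4),"open %.4f"%get_opening(),"F",get_force().round(1))
E
python3 - <<'E'
from h import *
reach([.5,-.05,.28],R(.02)); 
reach([.44,.113,.12],R(.02)); st("above")
print(move_straight([.44,.113,.018],rate=.08,contact_N=6)); st("down")
snap("g1","scene",(280,150,460,330));
E
```

```text
above t3.3 [0.4414 0.1119 0.1209] open 0.0851 F [0.9 0.  0.1]
False
down t4.7 [0.4404 0.1131 0.0185] open 0.0851 F [-0.4  0.4 -0.6]
```

View pics/g1.png

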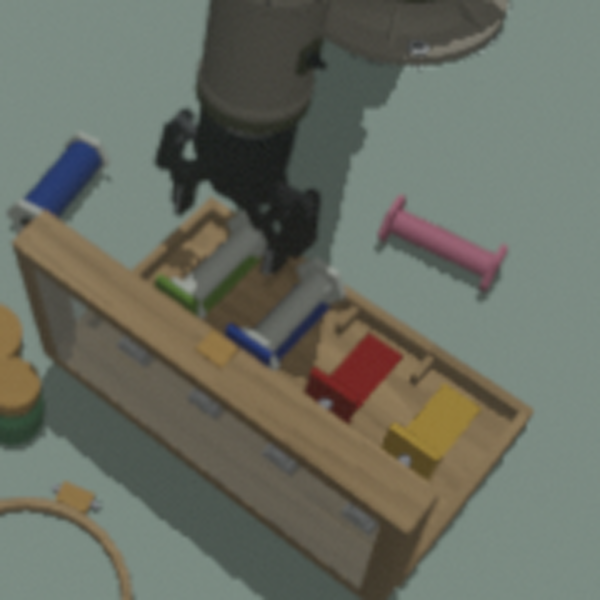

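The fingers straddle the green-bay tube (crop about (230,260)), clear of the side wall and of the blue-bay tube. I'll grip and carry it to the tray.

Run:
```python
from h import *
grab(40); st("grip")
move_straight([.44,.113,.15],rate=.1); st("lift")
move_straight([.633,-.145,.17],R(.045),rate=.25)
snap("g2","scene",(150,130,400,317))
print(move_straight([.633,-.145,.014],rate=.12,contact_N=4)); st("placed")
open_gripper(); move_straight([.633,-.145,.17],rate=.2); st()
```

```text
grip t5.5 [0.44  0.113 0.018] open 0.0000 F [-0.1 -0.3  0.3]
lift t7.0 [0.4396 0.1129 0.1494] open -0.0000 F [-0.5  0.2  0.3]
False
placed t9.9 [ 0.6337 -0.145   0.015 ] open -0.0000 F [ 0.5 -0.8  0. ]
 t11.6 [ 0.6323 -0.145   0.1686] open 0.0854 F [-0.9  1.  -0.6]
```

View pics/g2.png

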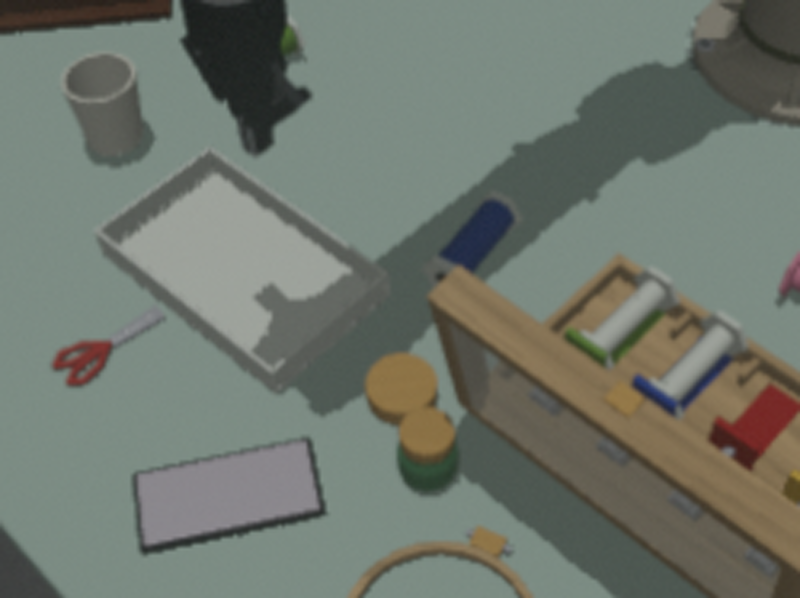

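The grip closed on nothing (opening 0), and the tube is still untouched in the green bay. I'll measure how high the fingertips really were from g1.

Run:
```python
from h import *
px=[(280+185/3.333,150+207/3.333),(280+275/3.333,150+268/3.333)]
for z in (.02,.03,.045,.06,.08,.1): print(z,w("scene",px,z).round(3)[:,:2].tolist())
print("tubes now",w("scene",[(280+225/3.333,150+272/3.333)],.035).round(3))
snap("g3","scene",(150,20,350,170)); st(); print(get_qpos().round(3).tolist())
```

```text
0.02 [[0.406, 0.045], [0.404, 0.146]]
0.03 [[0.413, 0.05], [0.411, 0.15]]
0.045 [[0.423, 0.057], [0.421, 0.155]]
0.06 [[0.434, 0.064], [0.432, 0.16]]
0.08 [[0.447, 0.073], [0.445, 0.167]]
0.1 [[0.461, 0.082], [0.459, 0.175]]
tubes now [[0.448 0.123 0.035]]
 t11.7 [ 0.6321 -0.145   0.1682] open 0.0852 F [ 0.3  0.1 -0. ]
[0.597, 0.525, -0.636, 1.311, 0.306, 1.405, 1.591]
```

View pics/g3.png

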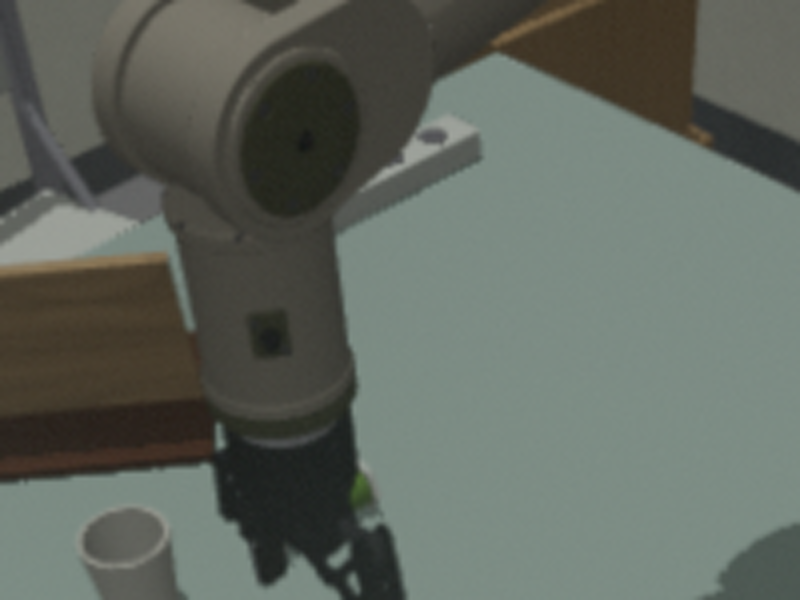

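The picture puts the open tips at z of about 0.065 while the TCP read 0.018, so they closed above the tube. I'll check this by touching the tray floor (z = 4 mm) gently with the fingers closed.

Run:
```python
from h import *
grab(40)
move_straight([.633,-.19,.03],R(.045),rate=.15)
print(move_straight([.633,-.19,-.03],rate=.03,contact_N=4)); st("touch closed")
snap("g4","scene",(150,130,400,317))
move_straight([.633,-.19,.06],rate=.1); open_gripper()
move_straight([.633,-.19,.03],rate=.1)
print(move_straight([.633,-.19,-.03],rate=.03,contact_N=4)); st("touch open")
move_straight([.633,-.19,.15],rate=.2)
```

```text
False
touch closed t15.7 [ 0.6331 -0.19   -0.0298] open 0.0001 F [ 0.2 -0.2  0.1]
False
touch open t20.2 [ 0.6331 -0.19   -0.0298] open 0.0853 F [ 0.8 -0.1 -0.7]
```

View pics/g4.png

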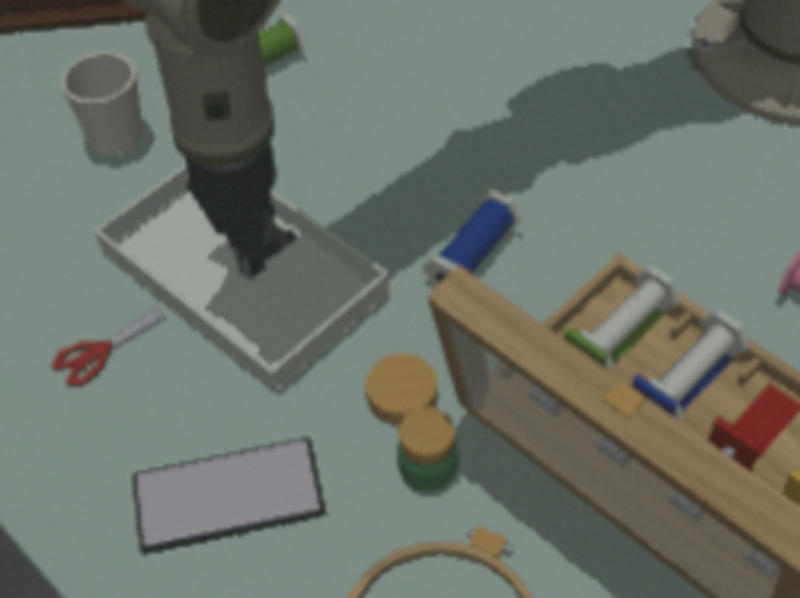

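Neither probe touched anything, even at a reported z of -0.03. The true fingertips are therefore more than 34 mm short of the reported TCP. I'll probe deeper with a contact stop.

Run:
```python
from h import *
grab(40)
move_straight([.633,-.19,-.02],R(.045),rate=.15)
print(move_straight([.633,-.19,-.10],rate=.02,contact_N=4)); st("touch closed")
move_straight([.633,-.19,.0],rate=.1); open_gripper()
move_straight([.633,-.19,-.025],rate=.1)
print(move_straight([.633,-.19,-.10],rate=.02,contact_N=4)); st("touch open")
snap("g5","scene",(150,130,400,317))
move_straight([.633,-.19,.12],rate=.2)
```

```text
True
touch closed t24.6 [ 0.633  -0.19   -0.0327] open 0.0001 F [-0.3  0.8  6. ]
True
touch open t27.8 [ 0.633  -0.19   -0.0459] open 0.0853 F [-0.7  0.3  5.7]
```

Both touches agree: the closed tips are 36.5 mm behind the reported TCP, and the open tips a further 13 mm, as specified. I'll apply this offset along the tool axis from here on.

```bash
cat >> h.py <<'E'
D=.0365   # true (closed) fingertip lies D behind the reported TCP, found by touching
def tip(p,Rm): return np.array(p)+D*Rm[:,1]
def go(p,Rm,rate=.15,c=None): return move_straight(tip(p,Rm),Rm,rate=rate,contact_N=c)
def where(): return (get_eef_pos()-D*get_eef_rot()[:,1]).round(4)
E
python3 - <<'E'
from h import *
r=R(.02)
go([.633,-.15,.17],r,.25)
go([.44,.113,.15],r,.25); print(go([.44,.113,.017],r,.08,6)); st("down")
grab(40); st("grip")
go([.44,.113,.15],r,.1); st("lift")
r2=R(.045)
go([.633,-.145,.17],r2,.25)
print(go([.633,-.145,.013],r2,.1,4)); st("placed"); print(where())
snap("g6","scene",(150,130,400,317))
E
```

```text
False
down t32.4 [ 0.4404  0.1131 -0.0191] open 0.0854 F [-0.4  0.8  0.9]
grip t33.0 [ 0.4401  0.1123 -0.0192] open 0.0228 F [-2.3 -2.8  5.2]
lift t34.5 [0.4395 0.1129 0.1129] open 0.0223 F [-1.  -0.6 -1.3]
True
placed t37.4 [ 0.6328 -0.145  -0.0231] open 0.0224 F [-0.6  0.1  5.5]
[ 0.6328 -0.145   0.0134]
```

View pics/g6.png

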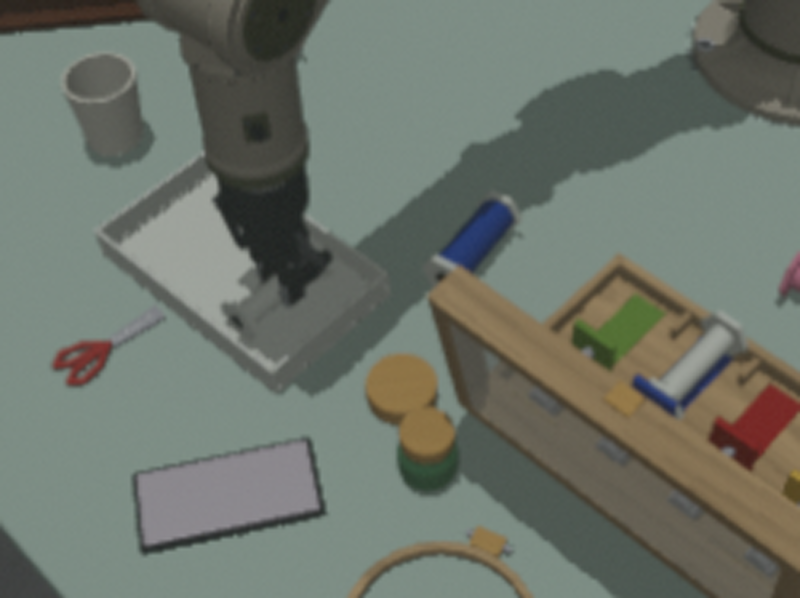

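The tube is down in the tray, at about (250,305) in the crop, and the green bay is empty. Next is the blue-bay tube.

Run:
```python
from h import *
r=R(.02);r2=R(.045)
open_gripper(); go([.633,-.145,.17],r2,.2)
go([.438,.188,.15],r,.25); print(go([.438,.188,.017],r,.08,6)); st("down")
grab(40); st("grip")
go([.438,.188,.15],r,.1); st("lift")
go([.633,-.245,.17],r2,.25)
print(go([.633,-.245,.010],r2,.1,4)); st("placed"); print(where())
open_gripper(); go([.633,-.245,.2],r2,.2); reach(tip([.55,-.2,.3],r2),r2)
img=camera("top");HUE.update(green=(40,65))
for c in("blue","green"):
    for k in blobs("top",c,img,100,110):
        q=rect(k,"top",.022);print(c,k.reshape(-1,2).mean(0).round(),q[0].round(3),np.round(q[1]),round(q[2],3))
snap("t1","top",(100,100,500,400));
```

```text
False
down t42.6 [ 0.4384  0.1881 -0.0191] open 0.0851 F [-0.5  0.   0.4]
grip t43.1 [ 0.438   0.1874 -0.0193] open 0.0226 F [-1.2 -3.   5.5]
lift t44.6 [0.4375 0.1878 0.1129] open 0.0225 F [ 0.4 -0.3 -0.9]
True
placed t48.1 [ 0.6326 -0.2449 -0.0232] open 0.0224 F [-1.4  0.8  6. ]
[ 0.6327 -0.2449  0.0133]
blue [199. 254.] [0.436 0.182] [30. 79.] 0.004
blue [294. 242.] [ 0.466 -0.053] [31. 89.] 0.186
green [  3. 316.] [0.282 0.677] [21. 47.] 0.023
green [228. 248.] [0.442 0.112] [40. 92.] 0.048
green [105.  94.] [0.849 0.426] [42. 81.] -0.208
green [505.  79.] [ 0.872 -0.6  ] [ 39. 253.] -1.321
```

View pics/t1.png

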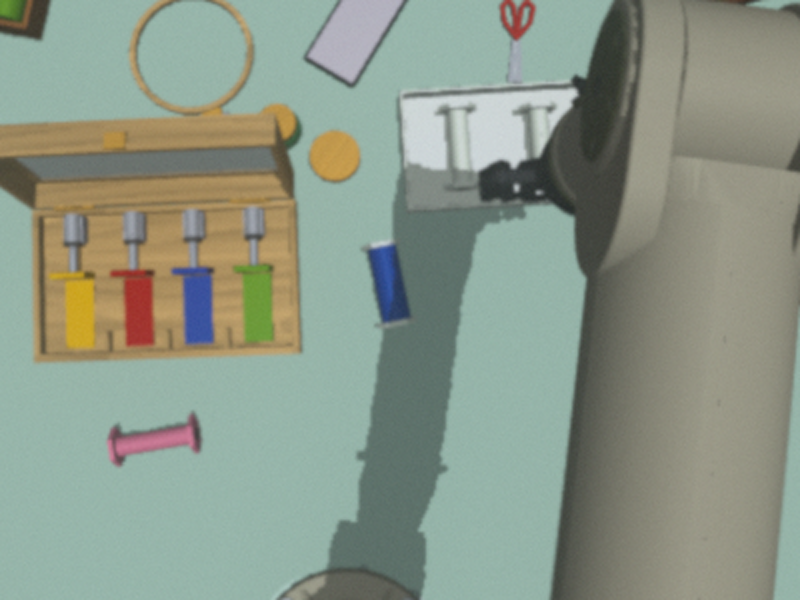

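Both empties lie side by side in the tray, at (460,145) and (537,140) in the crop, and all four bays are bare. The blue spool is unmoved at (389,283), and the green one is hidden by the arm. I'll pick the blue spool now.

```bash
cat >> h.py <<'E'
YC=.02
def bay(o,x,y,z): c,s=np.cos(YC),np.sin(YC);return np.array([o[0]+c*x-s*y,o[1]+s*x+c*y,z])
def pick(p,yaw):
    r=R(yaw);go([*p,.13],r,.25);print("hit",go([*p,.008],r,.1,6));grab(80);st("grip");go([*p,.15],r,.15);st("lift")
def C(o,x,y,z,a,rate=.1,c=None):   # move spool centre to bay-frame x,y and world z at tilt a
    r=R(YC,a);h=go(bay(o,x,y,z)+.013*r[:,1],r,rate,c);p=where()-.013*get_eef_rot()[:,1]
    d=p[:2]-o;print("centre x %.4f z %.4f"%(d@[np.cos(YC),np.sin(YC)],p[2]),h,"F",get_force().round(1));return h
E
python3 - <<'E'
from h import *
o=np.array([.437,.185])
pick([.466,-.053],.19)
C(o,-.024,.003,.13,.26,.2)
C(o,-.024,.003,.075,.26,.1)
C(o,-.024,.003,.035,.26,.03,3)
snap("b1","scene",(280,150,460,330));
E
```

```text
hit False
grip t53.6 [ 0.4664 -0.0532 -0.0279] open 0.0336 F [-1.6 -0.4  6. ]
lift t54.7 [ 0.4653 -0.053   0.1126] open 0.0338 F [-0.7  0.8 -1.5]
centre x -0.0237 z 0.1300 False F [-0.3  0.4 -1.9]
centre x -0.0238 z 0.0754 False F [ 0.1 -0.7 -1.1]
centre x -0.0245 z 0.0417 True F [0.2 0.3 5.1]
```

View pics/b1.png

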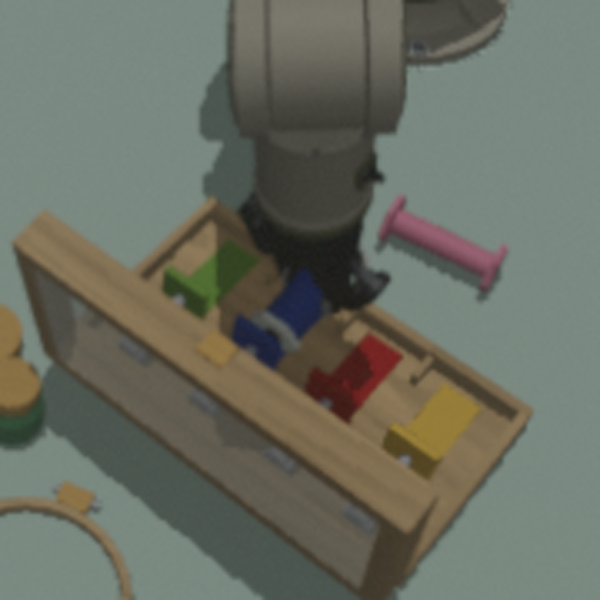

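The spool's far flange is at (275,335) in the crop, just in front of the blue gate. It touched at centre z 0.0417, and I expected 0.0416 for the floor. Next I push the gate back, level the spool and let it back against the front wall.

Run:
```python
from h import *
o=np.array([.437,.185])
C(o,-.024,.003,.0435,.26,.05)
C(o,.004,.003,.0435,.26,.04,3)
C(o,.008,.003,.0435,.26,.04)
C(o,.008,.003,.031,0,.04)
C(o,.008,.003,.027,0,.02,4)
C(o,-.008,.003,.0295,0,.03,8)
st()
```

```text
centre x -0.0241 z 0.0434 False F [-0.3  0.  -0.3]
centre x -0.0109 z 0.0429 True F [-4.  -0.9  0.9]
centre x 0.0057 z 0.0427 False F [-8.   0.6  1.1]
centre x 0.0050 z 0.0300 False F [-7.6  1.1 -3.1]
centre x 0.0052 z 0.0296 True F [-3.  -2.5 12.1]
centre x 0.0027 z 0.0297 True F [-0.2  0.2  4.7]
 t60.3 [ 0.4396  0.1879 -0.0198] open 0.0340 F [-0.2  0.2  4.7]
```

Run:
```python
from h import *
r=R(YC); open_gripper(); p=where(); st("open")
go([p[0],p[1],.15],r,.1); go([.5,-.2,.25],r,.25)
img=camera("top")
for k in blobs("top","green",img,100,110): 
    q=rect(k,"top",.022)
    if q[0][1]<.2: print(k.reshape(-1,2).mean(0).round(),q[0].round(3),np.round(q[1]),round(q[2],3))
snap("b2","top",(110,160,310,310))
go([.5,-.1,.25],r,.3);img=camera("top");snap("full","top")
for k in blobs("top","green",img,100,110): 
    q=rect(k,"top",.022)
    if q[0][1]<.2: print(k.reshape(-1,2).mean(0).round(),q[0].round(3),np.round(q[1]),round(q[2],3))
```

```text
open t60.8 [ 0.4385  0.1876 -0.0206] open 0.0854 F [-0.2 -0.1 -0.1]
[228. 253.] [0.437 0.108] [32. 82.] 0.05
[505.  79.] [ 0.876 -0.614] [ 39. 230.] -1.321
[228. 248.] [0.442 0.113] [40. 92.] 0.046
[446. 242.] [ 0.462 -0.428] [31. 87.] -0.092
[507.  79.] [ 0.875 -0.612] [ 39. 227.] -1.32
```

View pics/b2.png

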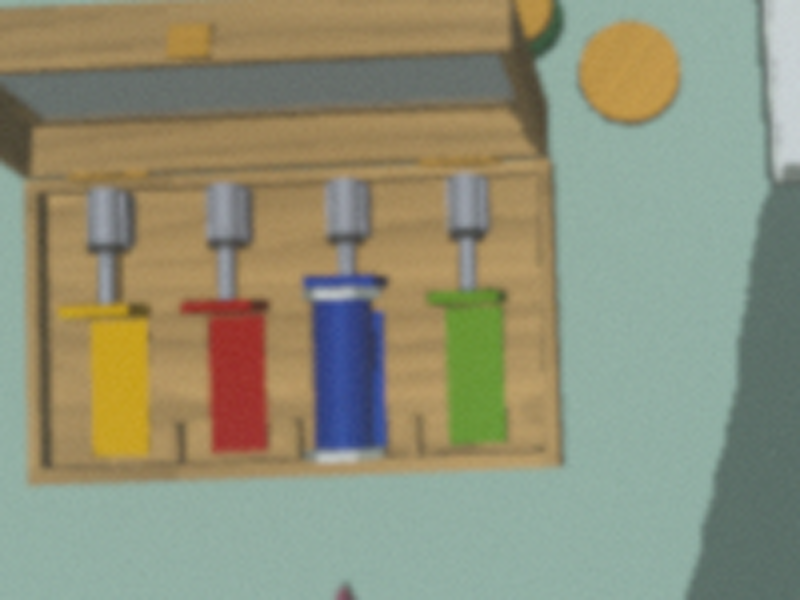

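The blue spool lies flat in its bay at (345,370) in the crop, held by its gate. The green spool has been knocked from (0.434,-0.414) to (0.462,-0.428), so I use the new position. No other loose green spool is in reach.

Run:
```python
from h import *
o=np.array([.441,.110])
go([.48,-.35,.2],R(0),.3)
pick([.462,-.428],-.092)
go([.47,-.1,.15],R(YC),.3)
C(o,-.026,-.003,.13,.26,.25)
C(o,-.026,-.003,.06,.26,.1)
C(o,-.026,-.003,.035,.26,.03,3)
```

```text
hit False
grip t68.2 [ 0.4624 -0.4284 -0.0279] open 0.0336 F [-1.  -0.2  5.4]
lift t69.3 [ 0.4613 -0.4275  0.1121] open 0.0336 F [-0.6  0.3 -1.1]
centre x -0.0255 z 0.1300 False F [ 0.5  0.6 -1. ]
centre x -0.0256 z 0.0605 False F [-1.4 -0.2 -1. ]
centre x -0.0263 z 0.0417 True F [0.1 0.7 2.8]
```

Run:
```python
from h import *
o=np.array([.441,.110])
C(o,-.026,-.003,.0435,.26,.05)
C(o,.004,-.003,.0435,.26,.04,3)
C(o,.009,-.003,.0435,.26,.04)
C(o,.009,-.003,.031,0,.04)
C(o,.009,-.003,.027,0,.02,4)
C(o,-.01,-.003,.0295,0,.03,8)
open_gripper(); p=where(); st("open")
r=R(YC);go([p[0],p[1],.15],r,.1); go([.5,-.15,.25],r,.25)
snap("c1","top",(90,110,370,320)); snap("c2","scene",(200,160,460,355)); img=camera("top")
for c in("blue","green"):
  for k in blobs("top",c,img,100,110):
    q=rect(k,"top",.035)
    if -.5<q[0][1]<.25: print(c,k.reshape(-1,2).mean(0).round(),q[0].round(3),np.round(q[1]),round(q[2],3))
```

```text
centre x -0.0262 z 0.0434 False F [ 0.3 -0.8 -2.4]
centre x -0.0132 z 0.0429 True F [-4.1  0.2  0.9]
centre x 0.0065 z 0.0427 False F [-8.8  0.4  0.4]
centre x 0.0058 z 0.0299 False F [-7.9  1.9 -1.9]
centre x 0.0059 z 0.0295 True F [-3.6 -1.2 12.2]
centre x 0.0038 z 0.0295 True F [-2.9 -0.8  6.8]
open t76.1 [ 0.4443  0.1065 -0.0206] open 0.0853 F [ 0.5 -0.4  0.4]
blue [197. 254.] [0.439 0.184] [38. 88.] 0.046
green [228. 252.] [0.441 0.107] [31. 88.] 0.037
```

View pics/c1.png

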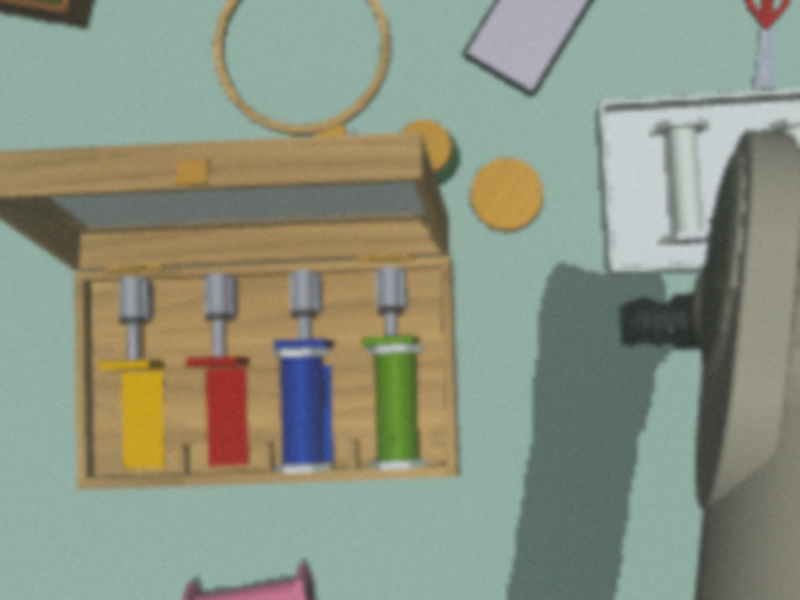

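View pics/c2.png

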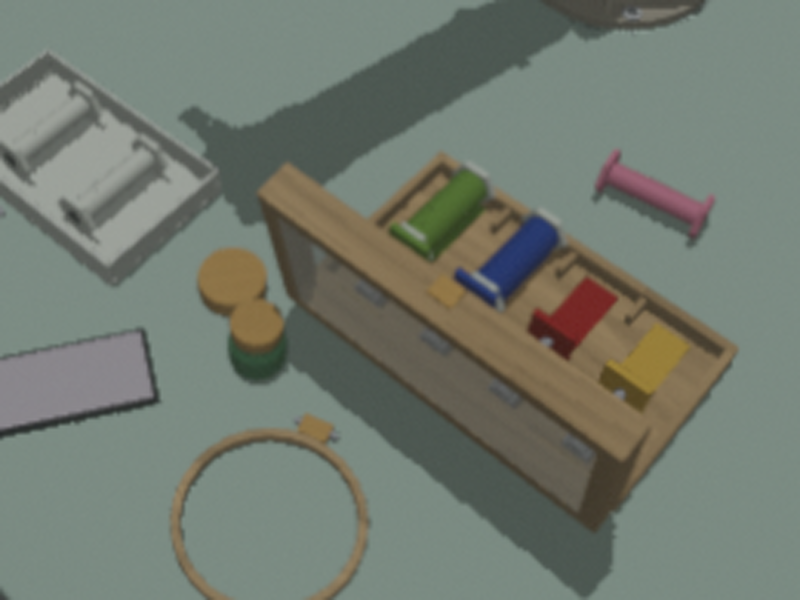

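Both spools are flat in their bays and held by their gates. In the scene crop they are at (445,215) green and (520,255) blue, with both tubes in the tray. The lid is still open at about 1.7 rad. I'll check the lid-closing path with IK and then push on the outer face.

```bash
cat > lid.py <<'E'
from h import *
H=np.array([.568,.224]);r_=.165
def pose(th,back=0.):
    a=float(np.interp(th,[1.0,1.4],[0,.3]))
    x=-r_*np.cos(th)+.036*np.sin(th)+.011+back; z=.026+r_*np.sin(th)+.036*np.cos(th)
    c,s=np.cos(YC),np.sin(YC);Rm=R(YC,a)
    return np.array([H[0]+c*x,H[1]+s*x,z]),Rm
E
python3 - <<'E'
from lid import *
for th in (1.8,1.6,1.4,1.2,1,.8,.6,.3,0):
    p,Rm=pose(th);print(th,p.round(3),inverse_kinematics(tip(p,Rm),Rm) is not None)
p,Rm=pose(1.8,.045);p[2]-=.01;print(p,inverse_kinematics(tip(p,Rm),Rm));
for z in(.33,.3,.28): 
    q=p.copy();q[2]=z;print(z,inverse_kinematics(tip(q,Rm),Rm) is not None)
E
```

```text
1.8 [0.652 0.226 0.179] True
1.6 [0.62  0.225 0.19 ] True
1.4 [0.586 0.224 0.195] True
1.2 [0.553 0.224 0.193] True
1 [0.52  0.223 0.184] True
0.8 [0.49  0.222 0.169] True
0.6 [0.463 0.222 0.149] True
0.3 [0.432 0.221 0.109] True
0 [0.414 0.221 0.062] True
[0.69652115 0.22657077 0.16850558] [-0.10759151  1.02871282 -0.72268011  0.58951061  0.46312789  1.90909247
  1.07664117]
0.33 False
0.3 False
0.28 False
```

Run:
```python
from lid import *
grab(40)
V=R(YC); p,Rm=pose(1.8,.045);p[2]-=.005
for q,r in (([.69,.226,.27],V),([.69,.226,.24],V),([.697,.226,.24],R(YC,.15)),([.6,.05,.3],V),([.7,-.02,.18],Rm)):
    print(q,inverse_kinematics(tip(q,r),r) is not None)
go([.6,-.1,.27],V,.25); 
try:
    go([.69,.226,.265],V,.2); go(p,Rm,.1,4)
except MotionError as e:
    print(e)
print(where(),p); st()
snap("l1","scene",(200,60,480,270))
```

```text
[0.69, 0.226, 0.27] True
[0.69, 0.226, 0.24] True
[0.697, 0.226, 0.24] True
[0.6, 0.05, 0.3] True
[0.7, -0.02, 0.18] True
[0.6967 0.2267 0.1744] [0.69652115 0.22657077 0.17350558]
 t83.3 [0.686  0.2265 0.1396] open 0.0002 F [-0.1  0.4 -0. ]
```

View pics/l1.png

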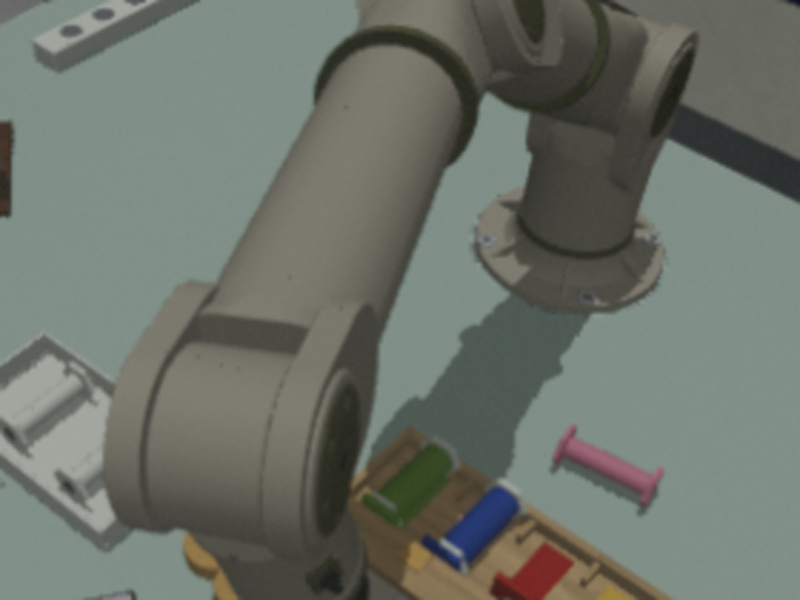

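The wrist is above and behind the lid, both spools are still in place, and there is no contact force. I'll push now, watching the force.

Run:
```python
from lid import *
for th in np.arange(1.8,.05,-.1):
    p,Rm=pose(th); go(p,Rm,.06)
    print("%.1f"%th,where(),get_force().round(1))
p,Rm=pose(0.05)
print(go(p,Rm,.05,None)); st()
snap("l2","scene",(200,100,480,310))
```

```text
1.8 [0.6518 0.2255 0.1786] [-0.7 -0.3  0.3]
1.7 [0.6359 0.2254 0.1851] [-0.   0.2 -0.1]
1.6 [0.6196 0.225  0.19  ] [ 0.1  0.7 -0. ]
1.5 [0.6029 0.2247 0.1931] [-0.5  0.7  0.3]
1.4 [0.5861 0.2244 0.1946] [-0. -0.  1.]
1.3 [0.5693 0.2239 0.195 ] [-0.9  0.  -0.4]
1.2 [0.5528 0.2234 0.1928] [-0.3  0.3 -1.2]
1.1 [0.5365 0.223  0.1894] [ 0.5 -1.3  0.3]
1.0 [0.5205 0.2227 0.1844] [-0.1 -0.3  0.2]
0.9 [0.5044 0.2227 0.1774] [ 1.1  0.3 -0.1]
0.8 [0.4894 0.2224 0.1693] [ 0.8  0.3 -1.2]
0.7 [0.4754 0.2221 0.1596] [0.4 0.4 0.8]
0.6 [0.4626 0.2218 0.1486] [-0.6  0.2  0.6]
0.5 [0.451  0.2216 0.1364] [-0.8  0.   0.4]
0.4 [0.4406 0.2213 0.123 ] [-0.2 -0.1 -0.2]
0.3 [0.4315 0.2212 0.1088] [0.9 0.4 0.6]
0.2 [0.424  0.221  0.0936] [ 0.6 -0.2 -0.3]
0.1 [0.418  0.2209 0.0779] [ 1.  -0.2 -0.1]
False
 t91.8 [0.4157 0.2208 0.0334] open -0.0001 F [0.4 0.7 0.1]
```

View pics/l2.png

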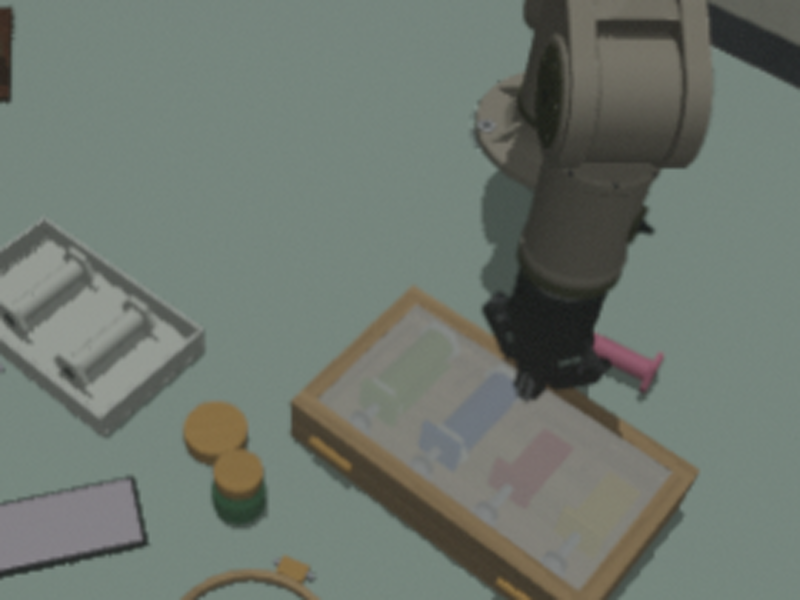

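The lid is almost closed. The last stretch is a gentle press with a contact stop, then I back off and check.

Run:
```python
from lid import *
p=where();Rm=R(YC)
print(go([p[0],p[1],.045],Rm,.03,12)); print(where(),get_force().round(1)); hold(.3)
print(where(),get_force().round(1))
go([p[0],p[1],.2],Rm,.1); go([.5,-.2,.3],Rm,.25); hold(.5)
snap("f1","top",(90,110,370,320)); snap("f2","scene",(200,160,460,355)); st()
```

```text
True
[0.4162 0.2211 0.0617] [-3.  -2.5 11.7]
[0.4162 0.2211 0.0617] [-2.  -2.2  9.8]
 t96.7 [ 0.5    -0.2     0.2635] open -0.0002 F [ 1.3 -0.5  0.2]
```

View pics/f2.png

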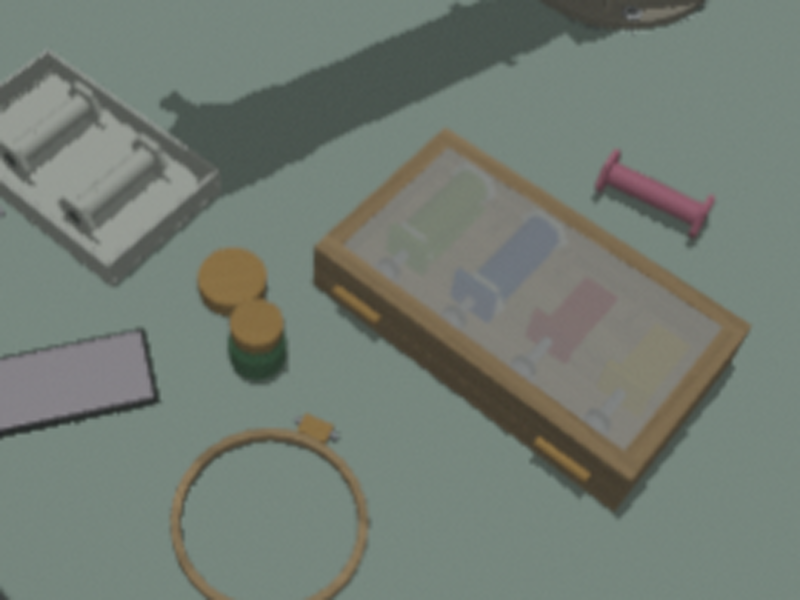

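```bash
python3 -c "
from workcell import *
close_job();print(get_time_s())"
```

```text
the job is handed in; nothing more can be done
the job is handed in; nothing more can be done
```

I moved both empty tubes to the tray, loaded the blue and green spools into their own bays, and closed the lid. I then handed the job in at about 97 s. No red or yellow spool was on the table, so those bays stay empty.

**Last checks:**
- **Spools:** before closing, both lay flat, in line with their bays and held by their gates; through the closed lid's window they look unmoved.
- **Tubes and other things:** both tubes lie in the tray. The tin, jar, hoop, phone and pink tube look unmoved in the views I checked; I did not re-check the cup and snips at the end.
- **Lid:** I pushed it at low speed along its arc, then pressed until it stopped hard at 62 mm with about 12 N, which matches the stated closed height.

**What disagreed or went wrong:**
- **Fingertip position:** the reported TCP lies 36.5 mm beyond the real fingertips. My first grip closed above the tube because of this; I measured the offset by touching the tray floor and corrected for it.
- **Green spool:** it was knocked about 3 cm aside during the run, and I picked it up from its new position.
- **Bay position:** my image estimate of the bay's x was about 3 mm short of what contact showed. Spring and wall contact set the spools' final positions.
- **Green spool release:** the gripper read about 4 mm from the bay centre when I released it, but its gate then looked pushed back as far as the blue one.

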